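# Impact sockets back on the rail in order of size

## Task

Put the four impact sockets back on the socket rail, one over each green post, in order of size: the largest next to the red end cap with the carrying loop, the smallest at the black end. Leave every socket standing upright on the rail, fully down over its post.

Things in the scene. Friction and masses are not known exactly. Their poses are not given: they have to be found in the camera images.
- socket_38_mid (a point): Centre, 25 mm above its underside, of the smallest of four loose dark-steel impact sockets: round, 38 mm in diameter, 50 mm tall, one diameter to the top. It stands upright, black 19.5 mm drive square on top, opening downwards (26 mm across, 30 mm deep, drops freely over a post). z up; yaw does not matter. About 280 g.
- socket_47_mid (a point): Centre, 27 mm above its underside, of the second smallest of four loose dark-steel impact sockets: round, 47 mm in diameter, 54 mm tall, slimmer above 38 mm. It stands upright, black 19.5 mm drive square on top, opening downwards (33 mm across, 34 mm deep, drops freely over a post). z up; yaw does not matter. About 420 g.
- socket_56_mid (a point): Centre, 29 mm above its underside, of the second largest of four loose dark-steel impact sockets: round, 56 mm in diameter, 58 mm tall, slimmer above 42 mm. It stands upright, black 19.5 mm drive square on top, opening downwards (40 mm across, 38 mm deep, drops freely over a post). z up; yaw does not matter. About 580 g.
- socket_65_mid (a point): Centre, 31 mm above its underside, of the largest of four loose dark-steel impact sockets: round, 65 mm in diameter, 62 mm tall, slimmer above 46 mm. It stands upright, black 19.5 mm drive square on top, opening downwards (48 mm across, 42 mm deep, drops freely over a post). z up; yaw does not matter. About 760 g.
- post_a: Fixed green post, the end post toward the robot's right; four alike stand in a row a, b, c, d along the rail, 70 to 90 mm apart. Pin 10 mm in diameter, round tip, 22 mm high. Origin on its axis at the rail's top face, 16 mm above the bench; z up, y along the rail. The rail is a fixed flat aluminium bar, 72 mm wide, 380 mm long, 16 mm high, no lips.
- post_b: Fixed green post, between a and c; four alike stand in a row a, b, c, d along the rail, 70 to 90 mm apart. Pin 10 mm in diameter, round tip, 22 mm high. Origin on its axis at the rail's top face, 16 mm above the bench; z up, y along the rail. The rail is a fixed flat aluminium bar, 72 mm wide, 380 mm long, 16 mm high, no lips.
- post_c: Fixed green post, between b and d; four alike stand in a row a, b, c, d along the rail, 70 to 90 mm apart. Pin 10 mm in diameter, round tip, 22 mm high. Origin on its axis at the rail's top face, 16 mm above the bench; z up, y along the rail. The rail is a fixed flat aluminium bar, 72 mm wide, 380 mm long, 16 mm high, no lips.
- post_d: Fixed green post, the end post toward the robot's left; four alike stand in a row a, b, c, d along the rail, 70 to 90 mm apart. Pin 10 mm in diameter, round tip, 22 mm high. Origin on its axis at the rail's top face, 16 mm above the bench; z up, y along the rail. The rail is a fixed flat aluminium bar, 72 mm wide, 380 mm long, 16 mm high, no lips.
- loop_cap: Red end cap of the rail, 20 x 78 mm, 22 mm high, with an upright red carrying loop across it, 56 mm high in all. It sits on one end of the rail, 60 to 70 mm beyond the last post; which end varies. A plain low black cap is on the other end. Origin on the bench under its centre, y along the rail.
There are look-alikes about, which are no part of the job. Several things have the shape of the loop_cap; the one meant has the colours described above.

How it is judged:
At the end, for the whole second after the job is handed in: From the black end to the red looped end the sockets stand in rising size (38, 47, 56, 65 mm), one over each post: axes within 11, 14.5, 18 and 22 mm of their posts, heights within 4 mm of fully down on the rail, upright within 0.1 rad, at rest (height (world z) of socket_38_mid between 0.037 and 0.045 m and angle between each of socket_38_mid, socket_47_mid, socket_56_mid, socket_65_mid's own z axis and vertical below 0.1 rad and linear speed of each of socket_38, socket_47, socket_56, socket_65 below 0.02 m/s and height (world z) of socket_47_mid between 0.039 and 0.047 m and height (world z) of socket_56_mid between 0.041 and 0.049 m and height (world z) of socket_65_mid between 0.043 and 0.051 m and ((horizontal distance between loop_cap and post_a below 0.15 m and horizontal distance between socket_38_mid and post_d below 0.011 m and horizontal distance between socket_47_mid and post_c below 0.0145 m and horizontal distance between socket_56_mid and post_b below 0.018 m and horizontal distance between socket_65_mid and post_a below 0.022 m) or (horizontal distance between loop_cap and post_d below 0.15 m and horizontal distance between socket_38_mid and post_a below 0.011 m and horizontal distance between socket_47_mid and post_b below 0.0145 m and horizontal distance between socket_56_mid and post_c below 0.018 m and horizontal distance between socket_65_mid and post_d below 0.022 m))); the robot touches nothing.
It also fails if it takes over 106 s, if anything falls off the work surface, if the arm or the gripper's body presses on something with over 40 N, if the wrist force passes 120 N, or if a joint passes its speed limit or range.

## Robot

A 7-joint arm with a two-finger parallel gripper is mounted at the origin on the work surface. World frame = base frame: x ahead of the robot, y to its left, z up, the work surface at z = 0. Lengths are in m, angles in rad, forces in N, time in s.
With the tool pointing down it reaches from about 0.4 to 0.85 m from the base axis. Payload 4.5 kg.
Tool frame: the origin (TCP) lies between the finger pads; the fingertips stand 11 mm ahead of it and the grasp point (between the pads) lies 8 mm behind it (env.tcp_to_tips is the distance from the TCP to the fingertips, in m); z points along the fingers, y is the direction in which the jaws open and shut (so a half turn about z gives the same grasp; the last joint's range is limited). The gripper opens to 85 mm and grips with 20 to 120 N. Pads are 22 mm wide; open, the fingers measure 114 mm over their backs; the gripper's body (76 mm by 85 mm) begins 54 mm behind the grasp point. The pads swing forward as they close: fully open they stand 13 mm farther back than shut.
Start: joints at [1.281, 0.689, -0.195, 1.565, 0.157, 0.902, -0.215], TCP at [0.199, -0.593, 0.242] pointing down, gripper open.
Joint ranges: [-3.01, 3.01], [-0.46, 2.08], [-1.47, 1.51], [0.13, 2.56], [-1, 4.14], [0.04, 2.09], [-2.66, 2.66]. Speed limits (rad/s): [2.57, 2.57, 3.14, 3.14, 3.14, 3.14, 3.14].

## Interface

Orientations are given as a 3x3 rotation matrix whose columns are the frame's x, y, z axes.
In Python, from plant import sense, capture, calibration, env gives the robot as it stands. The module is installed in compiled form; this text tells all that it offers.
- The arm moves only by the tool move_arm, never from a script. Its argument "targets" is a list of rows, each an object of numbers: "jaw": the finger opening in m, from 0 to 0.0854; "x", "y", "z": the shift along the tool's x, y, z in m; "rx", "ry", "rz": the turn, a rotation vector about the tool's x, y, z in degrees. A call has 1 to 20 rows; each row is the pose to reach, as a shift and turn from the pose commanded when the call began, along the tool's axes at that moment; what a row does not reach only later rows make up. A row lasts 1/12 s, in which the tool goes at most 41.7 mm and 7.16 degrees, less where a joint would pass 70% of its speed; a pose out of reach is approached as far as the arm can. A call with a gripper value outside its range is refused whole. The fingers move at their own pace and stop on an object; "newtons" is the grip in N (left out, the last holds). Time passes only in rows, so rows that repeat a pose let the fingers close. It gives the time, the measured TCP pose, the force and the opening at its end, in the units of the state.
- sense(): the state, without advancing time (a new reading comes with each control period).
- capture(name): name is "scene" or "top" or "wrist"; returns the picture (384x512x3 uint8, red, green, blue); there is no depth.
- calibration(name): a dict with "K" (3x3 intrinsics, pixels), "world_from_camera" (4x4, takes a point from camera to world coordinates). Camera axes: x right, y up, looking along -z (the intrinsics and any distortion apply to the point x, -y, -z); pixel columns grow to the right and rows downward; lengths in m; the calibration is good to about 2 mm. The wrist camera is an equidistant fisheye: a pixel r from the principal point sees the ray r / f radians off the axis. A picture is of the moment at which its call begins: read the wrist's pose just before it. calibration takes no time and is no camera call; for the wrist camera it gives the pose at the moment of the call.
- env.finish_job(): hands the job in, once; it reports no verdict.
The state is a dict: "t": time; "joint_positions": joint angles; "joint_vel": joint speeds; "joint_torque": joint torques, N m; "position": TCP position; "ee_rot": TCP orientation; "force": force on the tool from outside, world axes, zero at the start; "torque": the same for the moment, N m; "grip_width": finger opening in m.
Only numpy, scipy, OpenCV 4.12 (cv2) and the standard library are available. Lean on these libraries where they do the work, as an engineer would, in place of code of your own. Each camera call takes 0.05 s, during which the arm holds its last target. There are 200 camera calls.

## Working session

There is one attempt and no reset: what is moved stays moved. The work goes in short steps, Python scripts to look and compute and a tool call to move; the robot and the scene stay as the last step left them, time stands still between calls to the robot, and variables do not carry over. Pictures are saved under pics/ and viewed, about 12 in all and at most 16, crops included, and the job is handed in when it is done.

Besides the shell and the picture viewer there is one more tool, called after "Call:" as a command line: name --argument value ..., lists and objects as JSON in quotes. move_arm: Moves the arm, as the interface text tells. Its arguments: {"type":"object","properties":{"targets":{"type":"array"},"newtons":{"type":"number"}},"required":["targets"]}

```bash
mkdir -p pics; python3 - <<'E'
from plant import sense,capture,calibration,env
import cv2,numpy as np
np.set_printoptions(precision=4,suppress=True)
for n in ("scene","top"):
    cv2.imwrite(f"pics/{n}0.png",cv2.resize(capture(n),None,fx=1.5,fy=1.5,interpolation=cv2.INTER_CUBIC)[:,:,::-1]);c=calibration(n);print(n,c)
s=sense();print(s["t"],s["position"],s["ee_rot"],s["grip_width"],s["force"])
E
```

```text
scene {'K': array([[479.5743,   0.    , 258.1852],
       [  0.    , 479.5743, 184.2206],
       [  0.    ,   0.    ,   1.    ]]), 'world_from_camera': array([[ 0.671 , -0.4179,  0.6125,  1.1831],
       [ 0.7411,  0.4018, -0.5378, -0.5523],
       [-0.0214,  0.8148,  0.5793,  0.6692],
       [ 0.    ,  0.    ,  0.    ,  1.    ]])}
top {'K': array([[373.1495,   0.    , 255.1436],
       [  0.    , 373.1495, 182.2846],
       [  0.    ,   0.    ,   1.    ]]), 'world_from_camera': array([[-0.0143,  0.998 , -0.0609,  0.4877],
       [-0.9998, -0.015 , -0.0108, -0.0201],
       [-0.0117,  0.0608,  0.9981,  0.9937],
       [ 0.    ,  0.    ,  0.    ,  1.    ]])}
0.1 [ 0.1987 -0.592   0.2416] [[ 0.948   0.3182 -0.0006]
 [ 0.3182 -0.948   0.0015]
 [-0.0001 -0.0016 -1.    ]] 0.0853330669452468 [-1.0775  0.0368 -0.3964]
```

View pics/scene0.png

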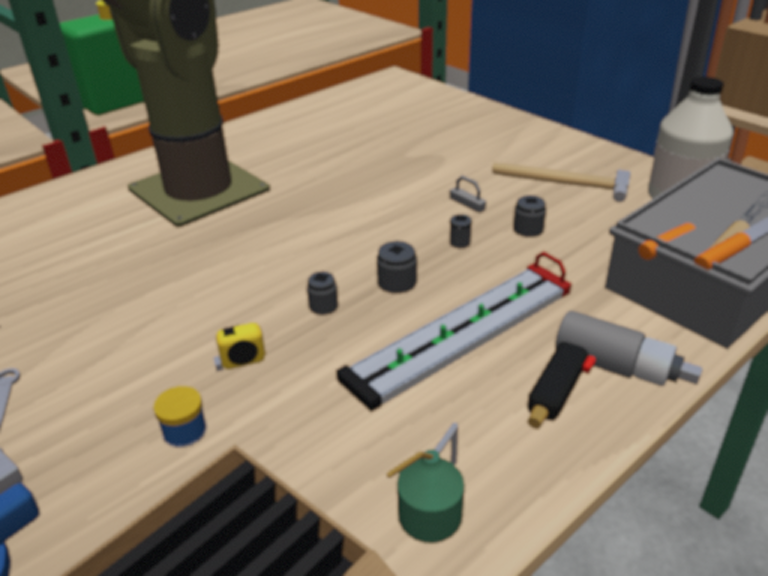

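View pics/top0.png

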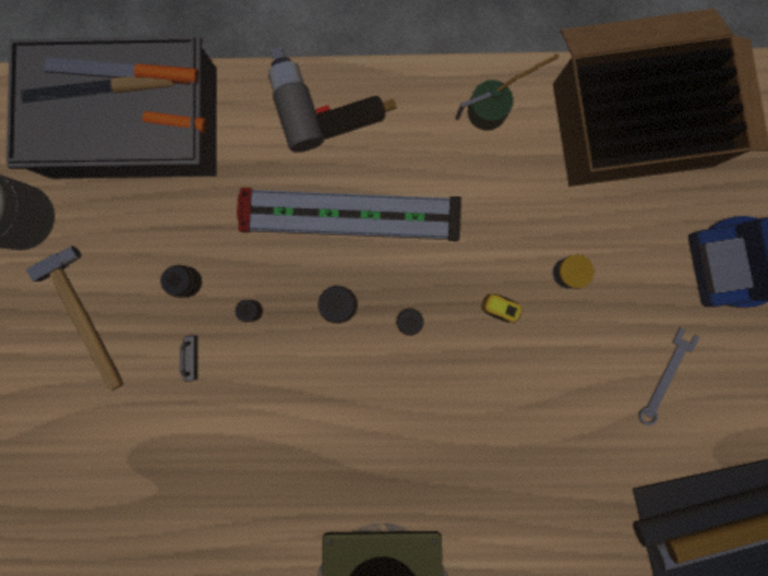

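Red loop cap is at the robot's left (top image 245,210), so d=65, c=56, b=47, a=38. Sockets in the top view (1.5x): 56 at (180,281), 38 at (248,311), 65 at (338,304), 47 at (409,321). Posts are at (284,330,371,415; row ~214).

```bash
cat > h.py <<'E'
from plant import sense,capture,calibration,env
import cv2,numpy as np
np.set_printoptions(precision=4,suppress=True)
def proj(n,P,c=None):
    c=c or calibration(n);T=np.linalg.inv(c["world_from_camera"]);p=np.atleast_2d(P)@T[:3,:3].T+T[:3,3]
    p=p*[1,-1,-1]
    if n=="wrist":
        r=np.linalg.norm(p[:,:2],axis=1);th=np.arctan2(r,p[:,2]);q=p[:,:2]/np.maximum(r,1e-9)[:,None]*th[:,None]
    else: q=p[:,:2]/p[:,2:]
    return q@c["K"][:2,:2].T+c["K"][:2,2]
def back(n,uv,z,c=None):
    c=c or calibration(n);W=c["world_from_camera"];q=(np.array(uv)-c["K"][:2,2])/c["K"][0,0]
    if n=="wrist":
        r=np.linalg.norm(q);d=np.array([*(q/max(r,1e-9)*np.sin(r)),np.cos(r)])
    else: d=np.array([*q,1])
    d=W[:3,:3]@(d*[1,-1,-1]);o=W[:3,3];return o+d*(z-o[2])/d[2]
# diameter, shoulder height, slim diameter guess, height
S={38:(38,50,38,50),47:(47,38,38,54),56:(56,42,44,58),65:(65,46,50,62)}
def sil(n,xy,k,z0=0,c=None):
    d,h1,d2,h=S[k];a=np.linspace(0,2*np.pi,40);P=[]
    for D,z in((d,0),(d,h1),(d2,h)): P+=[[xy[0]+D/2e3*np.cos(t),xy[1]+D/2e3*np.sin(t),z0+z/1e3] for t in a]
    return cv2.convexHull(proj(n,P,c).astype(np.float32))
def cen(cnt): m=cv2.moments(cnt);return np.array([m["m10"],m["m01"]])/m["m00"]
def fit(n,uv,k,z0=0,c=None):
    xy=back(n,uv,z0+.025,c)[:2]
    for _ in range(4): xy=xy+(back(n,uv,z0+.025,c)-back(n,cen(sil(n,xy,k,z0,c)),z0+.025,c))[:2]
    return xy
def blob(mask,uv):
    n,l,s,c=cv2.connectedComponentsWithStats(mask.astype(np.uint8));i=1+np.argmin(np.linalg.norm(c[1:]-uv,axis=1)+1e3*(s[1:,4]<15));return c[i],s[i]
E
python3 - <<'E'
from h import *
for n,so,po in (("top",{56:(120,187),38:(165,207),65:(225,203),47:(273,214)},[(276,144),(247,143),(219,142),(189,141)]),
 ("scene",{56:(353,144),38:(307,154),65:(265,177),47:(215,194)},[(267,237),(296,220),(321,206),(346,193)])):
    im=capture(n).astype(int);v=im.max(2)
    for k,uv in so.items():
        c,s=blob(v<(60 if n=="top" else 85),uv);xy=fit(n,c,k);a=cv2.contourArea(sil(n,xy,k));print(n,k,c,s[4],"model area",a,xy)
    g=(im[...,1]>im[...,0]+35)&(im[...,1]>im[...,2]+20)
    for uv in po:
        c,s=blob(g,uv);print("post",c,s,back(n,c,.03))
print(env.tcp_to_tips)
E
```

```text
top 56 [120.4607 187.1004] 458 model area 485.7731077854987 [0.5396 0.3425]
top 38 [165.472  206.6822] 214 model area 238.41391140443739 [0.4868 0.2234]
top 65 [224.6841 202.4427] 497 model area 533.2585464619333 [0.4956 0.0694]
top 47 [272.8708 213.9833] 240 model area 269.40638435212895 [ 0.4642 -0.054 ]
post [276.2857 144.0238] [271 142  12   5  42] [ 0.6454 -0.0661  0.03  ]
post [246.8    142.5778] [241 141  12   5  45] [0.6504 0.0106 0.03  ]
post [219.0909 141.5227] [213 140  13   5  44] [0.6544 0.0828 0.03  ]
post [192.5 140.5] [191 139   4   4  16] [0.6582 0.1523 0.03  ]
scene 56 [352.2986 146.2466] 365 model area 574.069108176278 [0.5464 0.3335]
scene 38 [306.5966 153.9748] 238 model area 346.42433862411417 [0.4892 0.2228]
scene 65 [264.0533 182.0441] 544 model area 883.7125409375876 [0.5073 0.0595]
scene 47 [214.5693 195.9586] 411 model area 565.3261008879635 [ 0.4673 -0.0551]
post [266.1319 239.4725] [259 232  16  14  91] [ 0.6581 -0.0741  0.03  ]
post [294.8765 223.0988] [288 216  15  14  81] [0.6622 0.0029 0.03  ]
post [319.7945 209.2603] [313 203  14  12  73] [0.6669 0.0741 0.03  ]
post [345.3077 194.5692] [339 188  13  12  65] [0.6708 0.154  0.03  ]
0.011
```

```bash
cat >> h.py <<'E'
from scipy.spatial.transform import Rotation as Rt
def goto(xyz,ang=90):
    s=sense();R=np.array(s["ee_rot"]);a=np.radians(ang);x=np.array([np.cos(a),np.sin(a),0]);z=np.array([0,0,-1.]);G=np.c_[x,np.cross(z,x),z]
    print("shift mm",1e3*R.T@(np.array(xyz)-s["position"]),"rotvec deg",np.degrees(Rt.from_matrix(R.T@G).as_rotvec()),"at",s["position"],"t",s["t"],"w",s["grip_width"],"F",s["force"])
E
python3 -c "
from h import *
goto([.57,.06,.3])"
```

```text
shift mm [ 559.5213 -500.2085  -57.7136] rotvec deg [ -0.0584  -0.0367 -71.4465] at [ 0.1987 -0.5922  0.2418] t 0.2 w 0.08532547632710645 F [ 0.657   0.4863 -0.0471]
```

Call:
move_arm --targets '[{"x": 0.28, "y": -0.25, "z": -0.03, "rz": -36, "jaw": 0.085}, {"x": 0.28, "y": -0.25, "z": -0.03, "rz": -36}, {"x": 0.28, "y": -0.25, "z": -0.03, "rz": -36}, {"x": 0.28, "y": -0.25, "z": -0.03, "rz": -36}, {"x": 0.28, "y": -0.25, "z": -0.03, "rz": -36}, {"x": 0.28, "y": -0.25, "z": -0.03, "rz": -36}, {"x": 0.28, "y": -0.25, "z": -0.03, "rz": -36}, {"x": 0.28, "y": -0.25, "z": -0.03, "rz": -36}, {"x": 0.56, "y": -0.5, "z": -0.058, "rz": -71.4}, {"x": 0.56, "y": -0.5, "z": -0.058, "rz": -71.4}, {"x": 0.56, "y": -0.5, "z": -0.058, "rz": -71.4}, {"x": 0.56, "y": -0.5, "z": -0.058, "rz": -71.4}, {"x": 0.56, "y": -0.5, "z": -0.058, "rz": -71.4}, {"x": 0.56, "y": -0.5, "z": -0.058, "rz": -71.4}, {"x": 0.56, "y": -0.5, "z": -0.058, "rz": -71.4}, {"x": 0.56, "y": -0.5, "z": -0.058, "rz": -71.4}, {"x": 0.56, "y": -0.5, "z": -0.058, "rz": -71.4}, {"x": 0.56, "y": -0.5, "z": -0.058, "rz": -71.4}, {"x": 0.56, "y": -0.5, "z": -0.058, "rz": -71.4}, {"x": 0.56, "y": -0.5, "z": -0.058, "rz": -71.4}]'

```text
$.targets[0]: bad value
```

```bash
python3 - <<'E'
from h import *
goto([.57,.06,.3])
c=calibration("wrist");im=capture("wrist");print(c)
o=np.ascontiguousarray(cv2.resize(im,None,fx=1.5,fy=1.5)[:,:,::-1])
for k,p in {56:(.5396,.3425),38:(.4868,.2234),65:(.4956,.0694),47:(.4642,-.054)}.items(): cv2.polylines(o,[np.int32(sil("wrist",p,k,0,c)*1.5)],1,(0,0,255))
for p in((.6454,-.0661),(.6504,.0106),(.6544,.0828),(.658,.155)):
    q=proj("wrist",[[*p,.016],[*p,.038]],c)*1.5;cv2.line(o,*np.int32(q).tolist(),(255,0,255))
cv2.imwrite("pics/w1.png",o);np.save("w1.npy",im)
E
```

```text
shift mm [ 559.5213 -500.2085  -57.7136] rotvec deg [ -0.0584  -0.0367 -71.4465] at [ 0.1987 -0.5922  0.2418] t 0.2 w 0.08532547632710645 F [ 0.657   0.4863 -0.0471]
{'K': array([[297.3186,   0.    , 250.7475],
       [  0.    , 297.3186, 188.0255],
       [  0.    ,   0.    ,   1.    ]]), 'world_from_camera': array([[ 0.3173,  0.8973,  0.307 ,  0.2773],
       [-0.9483,  0.3009,  0.1007, -0.5659],
       [-0.002 , -0.3231,  0.9464,  0.3731],
       [ 0.    ,  0.    ,  0.    ,  1.    ]])}
```

View pics/w1.png

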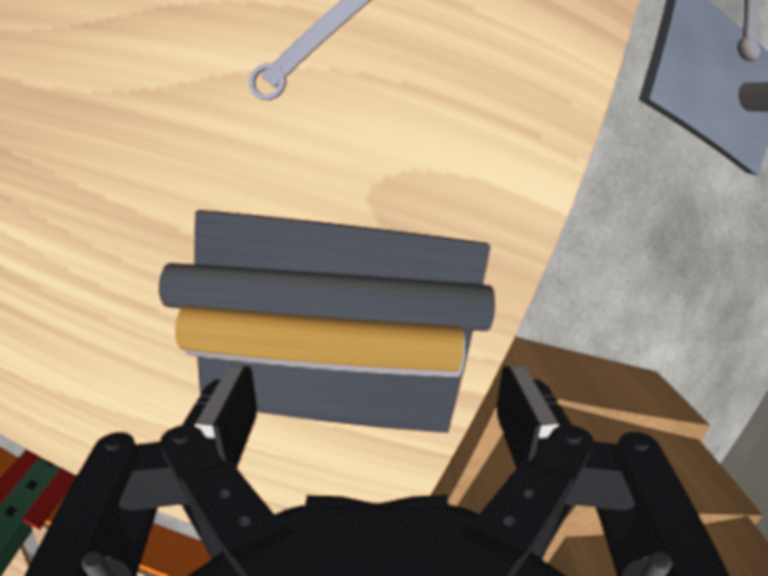

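The move was refused and the arm is unmoved; the wrist shows the start scene only. I'll retry with every key given, in one call.

Call:
move_arm --targets '[{"jaw": 0.085, "x": 0.0, "y": 0.0, "z": -0.03, "rx": 0, "ry": 0, "rz": 0}]'

```text
t: 0.33
position: [0.1972, -0.589, 0.267]
ee_rot: [[0.948, 0.319, -0.005], [0.319, -0.948, 0.011], [-0.001, -0.012, -1.0]]
force: [0.3, -0.1, -0.6]
grip_width: 0.0849
```

Call:
move_arm --targets '[{"jaw": 0.085, "x": 0.28, "y": -0.25, "z": -0.014, "rx": 0, "ry": 0, "rz": -36}, {"jaw": 0.085, "x": 0.28, "y": -0.25, "z": -0.014, "rx": 0, "ry": 0, "rz": -36}, {"jaw": 0.085, "x": 0.28, "y": -0.25, "z": -0.014, "rx": 0, "ry": 0, "rz": -36}, {"jaw": 0.085, "x": 0.28, "y": -0.25, "z": -0.014, "rx": 0, "ry": 0, "rz": -36}, {"jaw": 0.085, "x": 0.28, "y": -0.25, "z": -0.014, "rx": 0, "ry": 0, "rz": -36}, {"jaw": 0.085, "x": 0.28, "y": -0.25, "z": -0.014, "rx": 0, "ry": 0, "rz": -36}, {"jaw": 0.085, "x": 0.28, "y": -0.25, "z": -0.014, "rx": 0, "ry": 0, "rz": -36}, {"jaw": 0.085, "x": 0.28, "y": -0.25, "z": -0.014, "rx": 0, "ry": 0, "rz": -36}, {"jaw": 0.085, "x": 0.56, "y": -0.5, "z": -0.028, "rx": 0, "ry": 0, "rz": -71.4}, {"jaw": 0.085, "x": 0.56, "y": -0.5, "z": -0.028, "rx": 0, "ry": 0, "rz": -71.4}, {"jaw": 0.085, "x": 0.56, "y": -0.5, "z": -0.028, "rx": 0, "ry": 0, "rz": -71.4}, {"jaw": 0.085, "x": 0.56, "y": -0.5, "z": -0.028, "rx": 0, "ry": 0, "rz": -71.4}, {"jaw": 0.085, "x": 0.56, "y": -0.5, "z": -0.028, "rx": 0, "ry": 0, "rz": -71.4}, {"jaw": 0.085, "x": 0.56, "y": -0.5, "z": -0.028, "rx": 0, "ry": 0, "rz": -71.4}, {"jaw": 0.085, "x": 0.56, "y": -0.5, "z": -0.028, "rx": 0, "ry": 0, "rz": -71.4}, {"jaw": 0.085, "x": 0.56, "y": -0.5, "z": -0.028, "rx": 0, "ry": 0, "rz": -71.4}, {"jaw": 0.085, "x": 0.56, "y": -0.5, "z": -0.028, "rx": 0, "ry": 0, "rz": -71.4}, {"jaw": 0.085, "x": 0.56, "y": -0.5, "z": -0.028, "rx": 0, "ry": 0, "rz": -71.4}, {"jaw": 0.085, "x": 0.56, "y": -0.5, "z": -0.028, "rx": 0, "ry": 0, "rz": -71.4}, {"jaw": 0.085, "x": 0.56, "y": -0.5, "z": -0.028, "rx": 0, "ry": 0, "rz": -71.4}]'

```text
t: 2.0
position: [0.5712, 0.0633, 0.3002]
ee_rot: [[-0.005, 1.0, 0.0], [1.0, 0.005, 0.002], [0.002, 0.0, -1.0]]
force: [0.3, -0.6, 0.0]
grip_width: 0.0848
```

```bash
python3 - <<'E'
from h import *
goto([.57,.06,.3])
c=calibration("wrist");im=capture("wrist")
o=np.ascontiguousarray(cv2.resize(im,None,fx=1.5,fy=1.5)[:,:,::-1])
for k,p in {56:(.5396,.3425),38:(.4868,.2234),65:(.4956,.0694),47:(.4642,-.054)}.items(): cv2.polylines(o,[np.int32(sil("wrist",p,k,0,c)*1.5)],1,(0,0,255))
for p in((.6454,-.0661),(.6504,.0106),(.6544,.0828),(.658,.155)):
    q=proj("wrist",[[*p,.016],[*p,.038]],c)*1.5;cv2.line(o,*np.int32(q).tolist(),(255,0,255))
cv2.imwrite("pics/w2.png",o);np.save("w2.npy",im);np.save("w2c.npy",c,allow_pickle=True)
E
```

```text
shift mm [-3.2968 -1.1881  0.1716] rotvec deg [ 0.0277 -0.1148  0.2643] at [0.5712 0.0633 0.3002] t 2.0 w 0.08481020604639494 F [ 0.3408 -0.6414  0.0388]
```

View pics/w2.png

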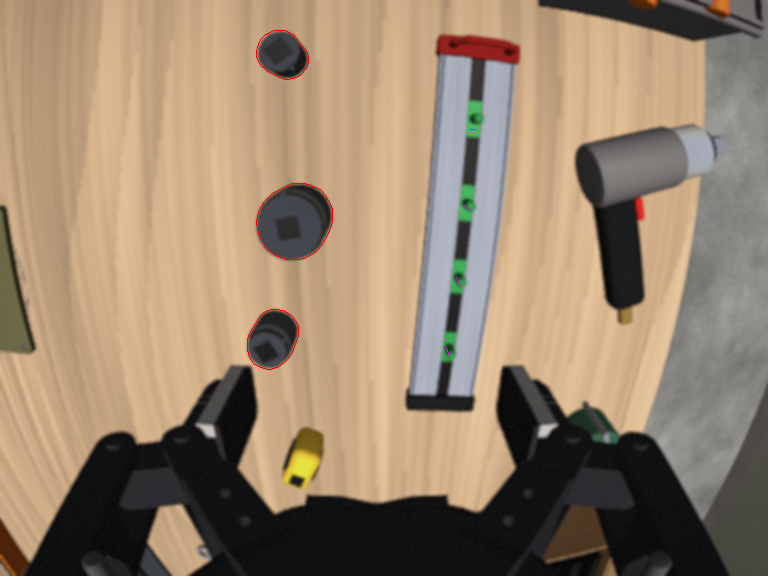

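The wrist view confirms the top-view fits for 38, 65 and 47 (outlines on edges) and posts a–c. Post d sits at about (476,117), further out than my guess.

```bash
python3 - <<'E'
from h import *
c=np.load("w2c.npy",allow_pickle=True).item();im=np.load("w2.npy").astype(int)
for uv in((476,117),(468,204),(459,279),(449,350)): print(back("wrist",np.array(uv)/1.5,.037,c)[:2])
g=(im[...,1]>im[...,0]+25)&(im[...,1]>im[...,2]+15)
for uv in((476,117),(468,204),(459,279),(449,350)):
    b,s=blob(g,np.array(uv)/1.5);print("clip",b*1.5,s,back("wrist",b,.017,c)[:2])
goto([.4956,.0694,.12]);goto([.4956,.0694,.025])
E
```

```text
[0.6581 0.1665]
[0.6534 0.0876]
[0.6489 0.0163]
[ 0.644  -0.0586]
clip [473.8512 118.1786] [310  66  13  27 252] [0.6605 0.1663]
clip [465.9857 202.3163] [305 122  12  26 245] [0.6556 0.0862]
clip [457.7558 275.5853] [300 172  11  24 217] [0.6513 0.0132]
clip [448.2667 346.35  ] [294 220  11  22 180] [ 0.6467 -0.0647]
shift mm [  9.2633 -74.7194 179.933 ] rotvec deg [-0.0471  0.025   0.0634] at [0.5705 0.0603 0.2999] t 2.05 w 0.08521320379989214 F [-0.0966  0.0538  0.3979]
shift mm [  9.3046 -74.6413 274.9329] rotvec deg [-0.0471  0.025   0.0634] at [0.5705 0.0603 0.2999] t 2.05 w 0.08521320379989214 F [-0.0966  0.0538  0.3979]
```

Call:
move_arm --newtons 70 --targets '[{"jaw": 0.085, "x": 0.009, "y": -0.075, "z": 0.18, "rx": 0, "ry": 0, "rz": 0}, {"jaw": 0.085, "x": 0.009, "y": -0.075, "z": 0.18, "rx": 0, "ry": 0, "rz": 0}, {"jaw": 0.085, "x": 0.009, "y": -0.075, "z": 0.18, "rx": 0, "ry": 0, "rz": 0}, {"jaw": 0.085, "x": 0.009, "y": -0.075, "z": 0.18, "rx": 0, "ry": 0, "rz": 0}, {"jaw": 0.085, "x": 0.009, "y": -0.075, "z": 0.18, "rx": 0, "ry": 0, "rz": 0}, {"jaw": 0.085, "x": 0.009, "y": -0.075, "z": 0.18, "rx": 0, "ry": 0, "rz": 0}, {"jaw": 0.085, "x": 0.009, "y": -0.075, "z": 0.21, "rx": 0, "ry": 0, "rz": 0}, {"jaw": 0.085, "x": 0.009, "y": -0.075, "z": 0.24, "rx": 0, "ry": 0, "rz": 0}, {"jaw": 0.085, "x": 0.009, "y": -0.075, "z": 0.27, "rx": 0, "ry": 0, "rz": 0}, {"jaw": 0.085, "x": 0.009, "y": -0.075, "z": 0.282, "rx": 0, "ry": 0, "rz": 0}, {"jaw": 0.085, "x": 0.009, "y": -0.075, "z": 0.282, "rx": 0, "ry": 0, "rz": 0}, {"jaw": 0.055, "x": 0.009, "y": -0.075, "z": 0.282, "rx": 0, "ry": 0, "rz": 0}, {"jaw": 0.055, "x": 0.009, "y": -0.075, "z": 0.282, "rx": 0, "ry": 0, "rz": 0}, {"jaw": 0.055, "x": 0.009, "y": -0.075, "z": 0.282, "rx": 0, "ry": 0, "rz": 0}, {"jaw": 0.055, "x": 0.009, "y": -0.075, "z": 0.282, "rx": 0, "ry": 0, "rz": 0}, {"jaw": 0.055, "x": 0.009, "y": -0.075, "z": 0.282, "rx": 0, "ry": 0, "rz": 0}, {"jaw": 0.055, "x": 0.009, "y": -0.075, "z": 0.282, "rx": 0, "ry": 0, "rz": 0}]'

```text
t: 3.47
position: [0.4969, 0.0679, 0.0205]
ee_rot: [[0.002, 1.0, 0.003], [1.0, -0.002, -0.0], [-0.0, 0.003, -1.0]]
force: [-0.6, -0.9, 7.7]
grip_width: 0.0631
```

```bash
python3 - <<'E'
from h import *
goto([.659,.1665,.12]);goto([.659,.1665,.034])
E
```

```text
shift mm [ 98.9093 162.1818 -99.0784] rotvec deg [ 0.1765  0.0204 -0.1323] at [0.4969 0.0679 0.0205] t 3.4667 w 0.06305765698282575 F [-0.5766 -0.8707  7.7415]
shift mm [ 98.9397 161.9169 -13.0788] rotvec deg [ 0.1765  0.0204 -0.1323] at [0.4969 0.0679 0.0205] t 3.4667 w 0.06305765698282575 F [-0.5766 -0.8707  7.7415]
```

Call:
move_arm --targets '[{"jaw": 0.055, "x": 0, "y": 0, "z": -0.03, "rx": 0, "ry": 0, "rz": 0}, {"jaw": 0.055, "x": 0, "y": 0, "z": -0.06, "rx": 0, "ry": 0, "rz": 0}, {"jaw": 0.055, "x": 0, "y": 0, "z": -0.1, "rx": 0, "ry": 0, "rz": 0}, {"jaw": 0.055, "x": 0, "y": 0, "z": -0.1, "rx": 0, "ry": 0, "rz": 0}, {"jaw": 0.055, "x": 0.015, "y": 0.025, "z": -0.1, "rx": 0, "ry": 0, "rz": 0}, {"jaw": 0.055, "x": 0.03, "y": 0.05, "z": -0.1, "rx": 0, "ry": 0, "rz": 0}, {"jaw": 0.055, "x": 0.05, "y": 0.083, "z": -0.1, "rx": 0, "ry": 0, "rz": 0}, {"jaw": 0.055, "x": 0.07, "y": 0.115, "z": -0.1, "rx": 0, "ry": 0, "rz": 0}, {"jaw": 0.055, "x": 0.085, "y": 0.14, "z": -0.1, "rx": 0, "ry": 0, "rz": 0}, {"jaw": 0.055, "x": 0.097, "y": 0.162, "z": -0.1, "rx": 0, "ry": 0, "rz": 0}, {"jaw": 0.055, "x": 0.097, "y": 0.162, "z": -0.1, "rx": 0, "ry": 0, "rz": 0}, {"jaw": 0.055, "x": 0.097, "y": 0.162, "z": -0.1, "rx": 0, "ry": 0, "rz": 0}]'

```text
t: 4.47
position: [0.6578, 0.1656, 0.1173]
ee_rot: [[0.001, 1.0, -0.001], [1.0, -0.001, -0.0], [-0.0, -0.001, -1.0]]
force: [-1.0, -0.9, -6.4]
grip_width: 0.0634
```

```bash
cat >> h.py <<'E'
def look(f,marks,k=None,xy=None,z0=0):
    c=calibration("wrist");im=capture("wrist");o=np.ascontiguousarray(cv2.resize(im,None,fx=1.5,fy=1.5)[:,:,::-1])
    for p in marks: cv2.line(o,*np.int32(proj("wrist",[[*p,.016],[*p,.038]],c)*1.5).tolist(),(255,0,255))
    if k: cv2.polylines(o,[np.int32(sil("wrist",xy,k,z0,c)*1.5)],1,(0,0,255))
    cv2.imwrite(f,o)
PO=[(.6455,-.063),(.650,.0135),(.6545,.086),(.659,.1665)]
E
python3 - <<'E'
from h import *
goto([.659,.165,.12])
s=sense();look("pics/w3.png",PO,65,s["position"][:2]+np.array([0,.0015]),s["position"][2]-.0205)
E
```

```text
shift mm [-0.6428  1.2234 -2.7072] rotvec deg [-0.0511  0.0096 -0.0551] at [0.6578 0.1656 0.1173] t 4.4667 w 0.06337882703150555 F [-1.0077 -0.9031 -6.3619]
```

View pics/w3.png

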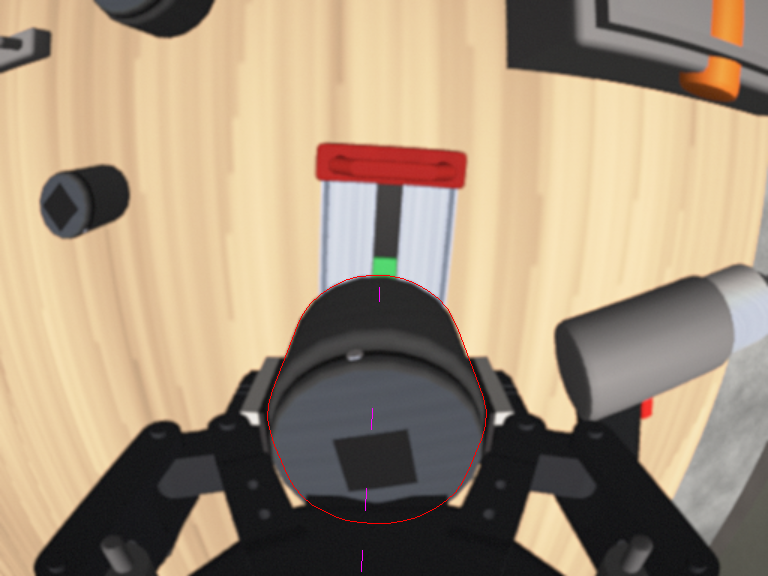

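Call:
move_arm --targets '[{"jaw": 0.055, "x": 0, "y": 0.001, "z": 0.025, "rx": 0, "ry": 0, "rz": 0}, {"jaw": 0.055, "x": 0, "y": 0.001, "z": 0.045, "rx": 0, "ry": 0, "rz": 0}, {"jaw": 0.055, "x": 0, "y": 0.001, "z": 0.06, "rx": 0, "ry": 0, "rz": 0}, {"jaw": 0.055, "x": 0, "y": 0.001, "z": 0.073, "rx": 0, "ry": 0, "rz": 0}, {"jaw": 0.055, "x": 0, "y": 0.001, "z": 0.079, "rx": 0, "ry": 0, "rz": 0}, {"jaw": 0.055, "x": 0, "y": 0.001, "z": 0.083, "rx": 0, "ry": 0, "rz": 0}, {"jaw": 0.055, "x": 0, "y": 0.001, "z": 0.083, "rx": 0, "ry": 0, "rz": 0}, {"jaw": 0.055, "x": 0, "y": 0.001, "z": 0.083, "rx": 0, "ry": 0, "rz": 0}]'

```text
t: 5.18
position: [0.6589, 0.1654, 0.0367]
ee_rot: [[0.001, 1.0, 0.001], [1.0, -0.001, -0.0], [-0.0, 0.001, -1.0]]
force: [-3.8, -2.2, -0.2]
grip_width: 0.0634
```

Call:
move_arm --targets '[{"jaw": 0.085, "x": 0, "y": 0, "z": 0, "rx": 0, "ry": 0, "rz": 0}, {"jaw": 0.085, "x": 0, "y": 0, "z": 0, "rx": 0, "ry": 0, "rz": 0}, {"jaw": 0.085, "x": 0, "y": 0, "z": 0, "rx": 0, "ry": 0, "rz": 0}, {"jaw": 0.085, "x": 0, "y": 0, "z": 0, "rx": 0, "ry": 0, "rz": 0}, {"jaw": 0.085, "x": 0, "y": 0, "z": -0.04, "rx": 0, "ry": 0, "rz": 0}, {"jaw": 0.085, "x": 0, "y": 0, "z": -0.08, "rx": 0, "ry": 0, "rz": 0}, {"jaw": 0.085, "x": 0, "y": 0, "z": -0.115, "rx": 0, "ry": 0, "rz": 0}, {"jaw": 0.085, "x": 0, "y": 0, "z": -0.115, "rx": 0, "ry": 0, "rz": 0}, {"jaw": 0.085, "x": 0.177, "y": -0.119, "z": -0.115, "rx": 0, "ry": 0, "rz": 0}, {"jaw": 0.085, "x": 0.177, "y": -0.119, "z": -0.115, "rx": 0, "ry": 0, "rz": 0}, {"jaw": 0.085, "x": 0.177, "y": -0.119, "z": -0.115, "rx": 0, "ry": 0, "rz": 0}, {"jaw": 0.085, "x": 0.177, "y": -0.119, "z": -0.115, "rx": 0, "ry": 0, "rz": 0}, {"jaw": 0.085, "x": 0.177, "y": -0.119, "z": -0.115, "rx": 0, "ry": 0, "rz": 0}, {"jaw": 0.085, "x": 0.177, "y": -0.119, "z": -0.115, "rx": 0, "ry": 0, "rz": 0}, {"jaw": 0.085, "x": 0.177, "y": -0.119, "z": -0.115, "rx": 0, "ry": 0, "rz": 0}, {"jaw": 0.085, "x": 0.177, "y": -0.119, "z": -0.115, "rx": 0, "ry": 0, "rz": 0}]'

```text
t: 6.52
position: [0.5399, 0.3432, 0.1503]
ee_rot: [[-0.001, 1.0, 0.001], [1.0, 0.001, -0.0], [-0.0, 0.001, -1.0]]
force: [1.3, -1.0, 0.2]
grip_width: 0.0847
```

```bash
python3 - <<'E'
from h import *
goto([.5396,.3425,.018]);look("pics/w4.png",PO,56,(.5396,.3425))
E
```

```text
shift mm [ -0.6264  -0.4247 132.3282] rotvec deg [0.044  0.0132 0.0378] at [0.5399 0.3432 0.1503] t 6.5167 w 0.08466291625135591 F [ 1.2772 -0.9954  0.1711]
```

View pics/w4.png

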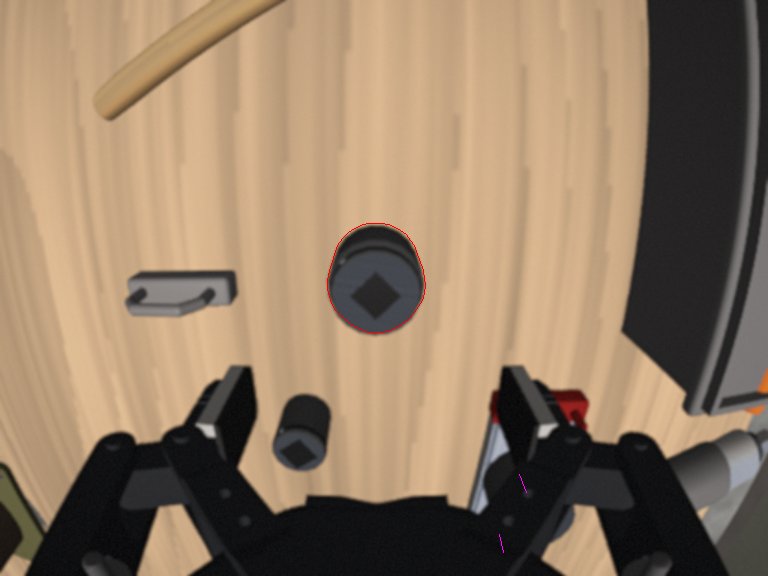

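Call:
move_arm --targets '[{"jaw": 0.085, "x": 0, "y": 0, "z": 0.04, "rx": 0, "ry": 0, "rz": 0}, {"jaw": 0.085, "x": 0, "y": 0, "z": 0.075, "rx": 0, "ry": 0, "rz": 0}, {"jaw": 0.085, "x": 0, "y": 0, "z": 0.105, "rx": 0, "ry": 0, "rz": 0}, {"jaw": 0.085, "x": 0, "y": 0, "z": 0.125, "rx": 0, "ry": 0, "rz": 0}, {"jaw": 0.085, "x": 0, "y": 0, "z": 0.131, "rx": 0, "ry": 0, "rz": 0}, {"jaw": 0.085, "x": 0, "y": 0, "z": 0.131, "rx": 0, "ry": 0, "rz": 0}, {"jaw": 0.045, "x": 0, "y": 0, "z": 0.131, "rx": 0, "ry": 0, "rz": 0}, {"jaw": 0.045, "x": 0, "y": 0, "z": 0.131, "rx": 0, "ry": 0, "rz": 0}, {"jaw": 0.045, "x": 0, "y": 0, "z": 0.131, "rx": 0, "ry": 0, "rz": 0}, {"jaw": 0.045, "x": 0, "y": 0, "z": 0.131, "rx": 0, "ry": 0, "rz": 0}, {"jaw": 0.045, "x": 0, "y": 0, "z": 0.131, "rx": 0, "ry": 0, "rz": 0}, {"jaw": 0.045, "x": 0, "y": 0, "z": 0.131, "rx": 0, "ry": 0, "rz": 0}, {"jaw": 0.045, "x": 0, "y": 0, "z": 0.131, "rx": 0, "ry": 0, "rz": 0}, {"jaw": 0.045, "x": 0, "y": 0, "z": 0.131, "rx": 0, "ry": 0, "rz": 0}]'

```text
t: 7.73
position: [0.5412, 0.3433, 0.0217]
ee_rot: [[0.001, 1.0, 0.003], [1.0, -0.001, 0.002], [0.002, 0.003, -1.0]]
force: [-0.7, -0.9, 6.3]
grip_width: 0.0543
```

Call:
move_arm --targets '[{"jaw": 0.045, "x": 0, "y": 0, "z": -0.03, "rx": 0, "ry": 0, "rz": 0}, {"jaw": 0.045, "x": 0, "y": 0, "z": -0.06, "rx": 0, "ry": 0, "rz": 0}, {"jaw": 0.045, "x": 0, "y": 0, "z": -0.09, "rx": 0, "ry": 0, "rz": 0}, {"jaw": 0.045, "x": 0, "y": 0, "z": -0.12, "rx": 0, "ry": 0, "rz": 0}, {"jaw": 0.045, "x": -0.02, "y": 0.009, "z": -0.12, "rx": 0, "ry": 0, "rz": 0}, {"jaw": 0.045, "x": -0.05, "y": 0.022, "z": -0.12, "rx": 0, "ry": 0, "rz": 0}, {"jaw": 0.045, "x": -0.085, "y": 0.038, "z": -0.12, "rx": 0, "ry": 0, "rz": 0}, {"jaw": 0.045, "x": -0.12, "y": 0.054, "z": -0.12, "rx": 0, "ry": 0, "rz": 0}, {"jaw": 0.045, "x": -0.155, "y": 0.069, "z": -0.12, "rx": 0, "ry": 0, "rz": 0}, {"jaw": 0.045, "x": -0.19, "y": 0.085, "z": -0.12, "rx": 0, "ry": 0, "rz": 0}, {"jaw": 0.045, "x": -0.22, "y": 0.098, "z": -0.12, "rx": 0, "ry": 0, "rz": 0}, {"jaw": 0.045, "x": -0.245, "y": 0.109, "z": -0.12, "rx": 0, "ry": 0, "rz": 0}, {"jaw": 0.045, "x": -0.256, "y": 0.1145, "z": -0.12, "rx": 0, "ry": 0, "rz": 0}, {"jaw": 0.045, "x": -0.256, "y": 0.1145, "z": -0.12, "rx": 0, "ry": 0, "rz": 0}, {"jaw": 0.045, "x": -0.256, "y": 0.1145, "z": -0.12, "rx": 0, "ry": 0, "rz": 0}, {"jaw": 0.045, "x": -0.256, "y": 0.1145, "z": -0.12, "rx": 0, "ry": 0, "rz": 0}]'

```text
t: 9.07
position: [0.6533, 0.0889, 0.1396]
ee_rot: [[-0.002, 1.0, -0.001], [1.0, 0.002, 0.002], [0.002, -0.001, -1.0]]
force: [0.2, 0.0, -5.2]
grip_width: 0.054
```

```bash
python3 - <<'E'
from h import *
goto([.6545,.0865,.0377])
s=sense();look("pics/w5.png",PO,56,s["position"][:2]-np.array([.0015,.001]),s["position"][2]-.0217)
E
```

```text
shift mm [ -2.6522   1.2991 101.8913] rotvec deg [-0.0389 -0.1168  0.0861] at [0.6533 0.0889 0.1396] t 9.0667 w 0.05396077104199376 F [ 0.1637  0.0256 -5.233 ]
```

View pics/w5.png

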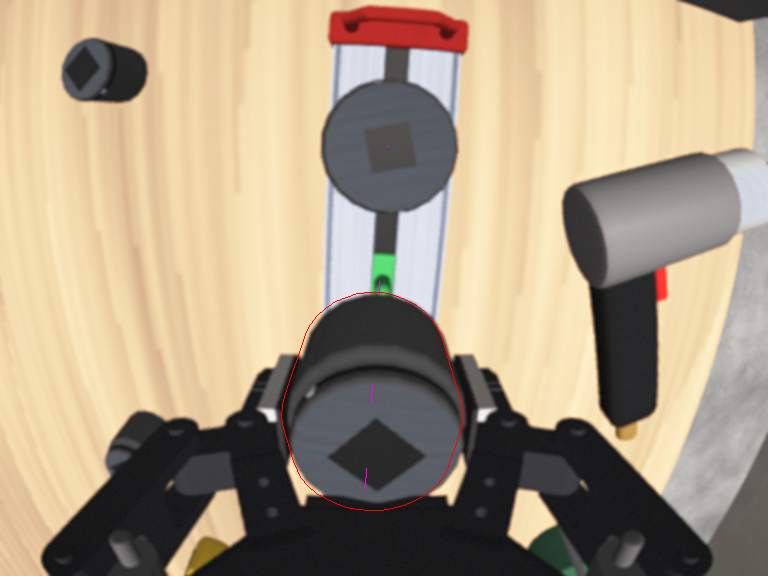

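Call:
move_arm --targets '[{"jaw": 0.045, "x": -0.002, "y": 0.002, "z": 0.03, "rx": 0, "ry": 0, "rz": 0}, {"jaw": 0.045, "x": -0.002, "y": 0.002, "z": 0.055, "rx": 0, "ry": 0, "rz": 0}, {"jaw": 0.045, "x": -0.002, "y": 0.002, "z": 0.075, "rx": 0, "ry": 0, "rz": 0}, {"jaw": 0.045, "x": -0.002, "y": 0.002, "z": 0.088, "rx": 0, "ry": 0, "rz": 0}, {"jaw": 0.045, "x": -0.002, "y": 0.002, "z": 0.096, "rx": 0, "ry": 0, "rz": 0}, {"jaw": 0.045, "x": -0.002, "y": 0.002, "z": 0.102, "rx": 0, "ry": 0, "rz": 0}, {"jaw": 0.045, "x": -0.002, "y": 0.002, "z": 0.103, "rx": 0, "ry": 0, "rz": 0}, {"jaw": 0.045, "x": -0.002, "y": 0.002, "z": 0.103, "rx": 0, "ry": 0, "rz": 0}, {"jaw": 0.045, "x": -0.002, "y": 0.002, "z": 0.103, "rx": 0, "ry": 0, "rz": 0}]'

```text
t: 9.87
position: [0.6568, 0.0859, 0.0378]
ee_rot: [[0.0, 1.0, 0.002], [1.0, -0.0, 0.001], [0.001, 0.002, -1.0]]
force: [-2.7, 0.0, 1.3]
grip_width: 0.0543
```

Call:
move_arm --targets '[{"jaw": 0.085, "x": 0, "y": 0, "z": 0, "rx": 0, "ry": 0, "rz": 0}, {"jaw": 0.085, "x": 0, "y": 0, "z": 0, "rx": 0, "ry": 0, "rz": 0}, {"jaw": 0.085, "x": 0, "y": 0, "z": 0, "rx": 0, "ry": 0, "rz": 0}, {"jaw": 0.085, "x": 0, "y": 0, "z": 0, "rx": 0, "ry": 0, "rz": 0}, {"jaw": 0.085, "x": 0, "y": 0, "z": 0, "rx": 0, "ry": 0, "rz": 0}, {"jaw": 0.085, "x": 0, "y": 0, "z": -0.04, "rx": 0, "ry": 0, "rz": 0}, {"jaw": 0.085, "x": 0, "y": 0, "z": -0.08, "rx": 0, "ry": 0, "rz": 0}, {"jaw": 0.085, "x": 0, "y": 0, "z": -0.104, "rx": 0, "ry": 0, "rz": 0}, {"jaw": 0.085, "x": 0, "y": 0, "z": -0.104, "rx": 0, "ry": 0, "rz": 0}, {"jaw": 0.085, "x": -0.1405, "y": -0.1925, "z": -0.104, "rx": 0, "ry": 0, "rz": 0}, {"jaw": 0.085, "x": -0.1405, "y": -0.1925, "z": -0.104, "rx": 0, "ry": 0, "rz": 0}, {"jaw": 0.085, "x": -0.1405, "y": -0.1925, "z": -0.104, "rx": 0, "ry": 0, "rz": 0}, {"jaw": 0.085, "x": -0.1405, "y": -0.1925, "z": -0.104, "rx": 0, "ry": 0, "rz": 0}, {"jaw": 0.085, "x": -0.1405, "y": -0.1925, "z": -0.104, "rx": 0, "ry": 0, "rz": 0}, {"jaw": 0.085, "x": -0.1405, "y": -0.1925, "z": -0.104, "rx": 0, "ry": 0, "rz": 0}, {"jaw": 0.085, "x": -0.1405, "y": -0.1925, "z": -0.104, "rx": 0, "ry": 0, "rz": 0}, {"jaw": 0.085, "x": -0.1405, "y": -0.1925, "z": -0.104, "rx": 0, "ry": 0, "rz": 0}, {"jaw": 0.085, "x": -0.1405, "y": -0.1925, "z": -0.104, "rx": 0, "ry": 0, "rz": 0}]'

```text
t: 11.37
position: [0.4649, -0.0552, 0.1404]
ee_rot: [[0.001, 1.0, 0.002], [1.0, -0.001, 0.001], [0.001, 0.002, -1.0]]
force: [0.3, 0.6, -0.1]
grip_width: 0.0849
```

```bash
python3 - <<'E'
from h import *
goto([.4642,-.054,.018]);look("pics/w6.png",PO,47,(.4642,-.054))
E
```

```text
shift mm [  1.0657  -0.9292 122.4384] rotvec deg [ 0.118  -0.0515 -0.0397] at [ 0.4649 -0.0552  0.1404] t 11.3667 w 0.08490304015590713 F [ 0.261   0.6139 -0.1181]
```

View pics/w6.png

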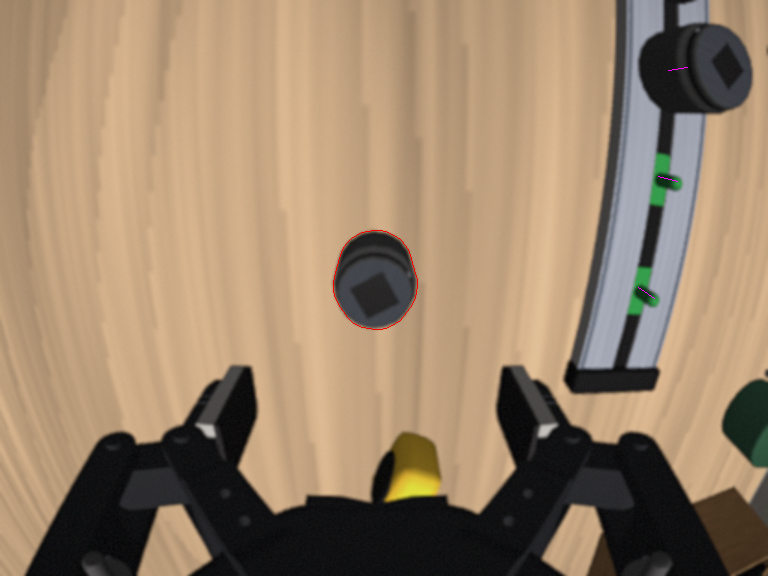

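The outline fits the 47 socket (375,280). Posts b (668,180) and a (645,294) lie on their marks, and 56 is over post c.

Call:
move_arm --targets '[{"jaw": 0.085, "x": 0.001, "y": -0.001, "z": 0.035, "rx": 0, "ry": 0, "rz": 0}, {"jaw": 0.085, "x": 0.001, "y": -0.001, "z": 0.07, "rx": 0, "ry": 0, "rz": 0}, {"jaw": 0.085, "x": 0.001, "y": -0.001, "z": 0.1, "rx": 0, "ry": 0, "rz": 0}, {"jaw": 0.085, "x": 0.001, "y": -0.001, "z": 0.115, "rx": 0, "ry": 0, "rz": 0}, {"jaw": 0.085, "x": 0.001, "y": -0.001, "z": 0.12, "rx": 0, "ry": 0, "rz": 0}, {"jaw": 0.085, "x": 0.001, "y": -0.001, "z": 0.12, "rx": 0, "ry": 0, "rz": 0}, {"jaw": 0.035, "x": 0.001, "y": -0.001, "z": 0.12, "rx": 0, "ry": 0, "rz": 0}, {"jaw": 0.035, "x": 0.001, "y": -0.001, "z": 0.12, "rx": 0, "ry": 0, "rz": 0}, {"jaw": 0.035, "x": 0.001, "y": -0.001, "z": 0.12, "rx": 0, "ry": 0, "rz": 0}, {"jaw": 0.035, "x": 0.001, "y": -0.001, "z": 0.12, "rx": 0, "ry": 0, "rz": 0}, {"jaw": 0.035, "x": 0.001, "y": -0.001, "z": 0.12, "rx": 0, "ry": 0, "rz": 0}, {"jaw": 0.035, "x": 0.001, "y": -0.001, "z": 0.12, "rx": 0, "ry": 0, "rz": 0}, {"jaw": 0.035, "x": 0.001, "y": -0.001, "z": 0.12, "rx": 0, "ry": 0, "rz": 0}, {"jaw": 0.035, "x": 0.001, "y": -0.001, "z": 0.12, "rx": 0, "ry": 0, "rz": 0}, {"jaw": 0.035, "x": 0.001, "y": -0.001, "z": 0.12, "rx": 0, "ry": 0, "rz": 0}]'

```text
t: 12.67
position: [0.4633, -0.0549, 0.0218]
ee_rot: [[0.001, 1.0, 0.003], [1.0, -0.001, 0.0], [0.0, 0.003, -1.0]]
force: [-0.8, 0.7, 8.3]
grip_width: 0.0448
```

Call:
move_arm --targets '[{"jaw": 0.035, "x": 0, "y": 0, "z": -0.03, "rx": 0, "ry": 0, "rz": 0}, {"jaw": 0.035, "x": 0, "y": 0, "z": -0.06, "rx": 0, "ry": 0, "rz": 0}, {"jaw": 0.035, "x": 0, "y": 0, "z": -0.09, "rx": 0, "ry": 0, "rz": 0}, {"jaw": 0.035, "x": 0.005, "y": 0.015, "z": -0.11, "rx": 0, "ry": 0, "rz": 0}, {"jaw": 0.035, "x": 0.016, "y": 0.045, "z": -0.11, "rx": 0, "ry": 0, "rz": 0}, {"jaw": 0.035, "x": 0.028, "y": 0.078, "z": -0.11, "rx": 0, "ry": 0, "rz": 0}, {"jaw": 0.035, "x": 0.04, "y": 0.11, "z": -0.11, "rx": 0, "ry": 0, "rz": 0}, {"jaw": 0.035, "x": 0.052, "y": 0.142, "z": -0.11, "rx": 0, "ry": 0, "rz": 0}, {"jaw": 0.035, "x": 0.062, "y": 0.17, "z": -0.11, "rx": 0, "ry": 0, "rz": 0}, {"jaw": 0.035, "x": 0.068, "y": 0.186, "z": -0.11, "rx": 0, "ry": 0, "rz": 0}, {"jaw": 0.035, "x": 0.068, "y": 0.186, "z": -0.11, "rx": 0, "ry": 0, "rz": 0}, {"jaw": 0.035, "x": 0.068, "y": 0.186, "z": -0.11, "rx": 0, "ry": 0, "rz": 0}, {"jaw": 0.035, "x": 0.068, "y": 0.186, "z": -0.11, "rx": 0, "ry": 0, "rz": 0}]'

```text
t: 13.75
position: [0.6471, 0.0119, 0.13]
ee_rot: [[0.001, 1.0, -0.002], [1.0, -0.001, -0.001], [-0.001, -0.002, -1.0]]
force: [-0.0, -0.0, -3.5]
grip_width: 0.0447
```

```bash
python3 - <<'E'
from h import *
goto([.650,.0145,.0378])
s=sense();look("pics/w7.png",PO,47,s["position"][:2]+np.array([.0,.001]),s["position"][2]-.0218)
E
```

```text
shift mm [ 2.6867  3.1364 92.1713] rotvec deg [-0.1392  0.0751 -0.0728] at [0.6471 0.0119 0.13  ] t 13.75 w 0.044689801878548846 F [-0.0061 -0.0215 -3.5382]
```

View pics/w7.png

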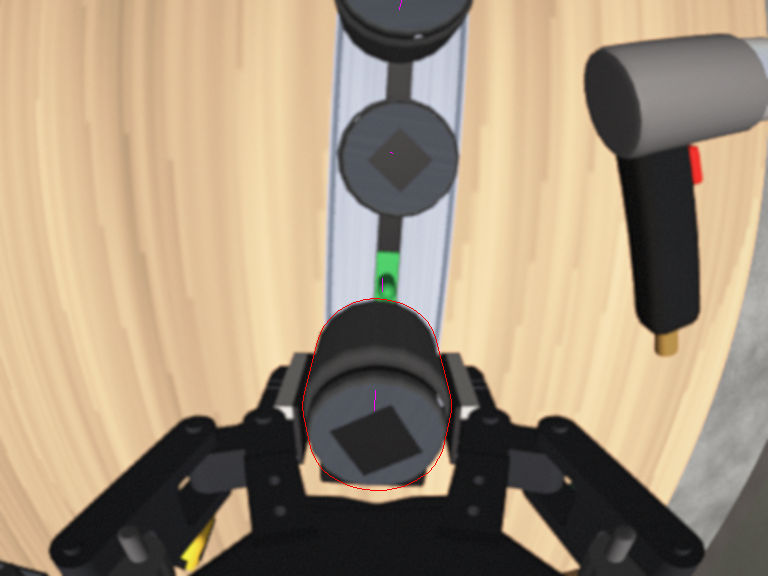

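Call:
move_arm --targets '[{"jaw": 0.035, "x": 0.002, "y": 0.0035, "z": 0.03, "rx": 0, "ry": 0, "rz": 0}, {"jaw": 0.035, "x": 0.002, "y": 0.0035, "z": 0.05, "rx": 0, "ry": 0, "rz": 0}, {"jaw": 0.035, "x": 0.002, "y": 0.0035, "z": 0.068, "rx": 0, "ry": 0, "rz": 0}, {"jaw": 0.035, "x": 0.002, "y": 0.0035, "z": 0.08, "rx": 0, "ry": 0, "rz": 0}, {"jaw": 0.035, "x": 0.002, "y": 0.0035, "z": 0.088, "rx": 0, "ry": 0, "rz": 0}, {"jaw": 0.035, "x": 0.002, "y": 0.0035, "z": 0.093, "rx": 0, "ry": 0, "rz": 0}, {"jaw": 0.035, "x": 0.002, "y": 0.0035, "z": 0.093, "rx": 0, "ry": 0, "rz": 0}, {"jaw": 0.035, "x": 0.002, "y": 0.0035, "z": 0.093, "rx": 0, "ry": 0, "rz": 0}, {"jaw": 0.035, "x": 0.002, "y": 0.0035, "z": 0.093, "rx": 0, "ry": 0, "rz": 0}]'

```text
t: 14.55
position: [0.6528, 0.0151, 0.0381]
ee_rot: [[0.001, 1.0, 0.002], [1.0, -0.001, 0.0], [0.0, 0.002, -1.0]]
force: [0.7, -0.6, -2.4]
grip_width: 0.0442
```

Call:
move_arm --targets '[{"jaw": 0.085, "x": 0, "y": 0, "z": 0.001, "rx": 0, "ry": 0, "rz": 0}, {"jaw": 0.085, "x": 0, "y": 0, "z": 0.001, "rx": 0, "ry": 0, "rz": 0}, {"jaw": 0.085, "x": 0, "y": 0, "z": 0.001, "rx": 0, "ry": 0, "rz": 0}, {"jaw": 0.085, "x": 0, "y": 0, "z": 0.001, "rx": 0, "ry": 0, "rz": 0}, {"jaw": 0.085, "x": 0, "y": 0, "z": 0.001, "rx": 0, "ry": 0, "rz": 0}, {"jaw": 0.085, "x": 0, "y": 0, "z": -0.04, "rx": 0, "ry": 0, "rz": 0}, {"jaw": 0.085, "x": 0, "y": 0, "z": -0.08, "rx": 0, "ry": 0, "rz": 0}, {"jaw": 0.085, "x": 0, "y": 0, "z": -0.108, "rx": 0, "ry": 0, "rz": 0}, {"jaw": 0.085, "x": 0, "y": 0, "z": -0.108, "rx": 0, "ry": 0, "rz": 0}, {"jaw": 0.085, "x": 0.209, "y": -0.1665, "z": -0.108, "rx": 0, "ry": 0, "rz": 0}, {"jaw": 0.085, "x": 0.209, "y": -0.1665, "z": -0.108, "rx": 0, "ry": 0, "rz": 0}, {"jaw": 0.085, "x": 0.209, "y": -0.1665, "z": -0.108, "rx": 0, "ry": 0, "rz": 0}, {"jaw": 0.085, "x": 0.209, "y": -0.1665, "z": -0.108, "rx": 0, "ry": 0, "rz": 0}, {"jaw": 0.085, "x": 0.209, "y": -0.1665, "z": -0.108, "rx": 0, "ry": 0, "rz": 0}, {"jaw": 0.085, "x": 0.209, "y": -0.1665, "z": -0.108, "rx": 0, "ry": 0, "rz": 0}, {"jaw": 0.085, "x": 0.209, "y": -0.1665, "z": -0.108, "rx": 0, "ry": 0, "rz": 0}, {"jaw": 0.085, "x": 0.209, "y": -0.1665, "z": -0.108, "rx": 0, "ry": 0, "rz": 0}, {"jaw": 0.085, "x": 0.209, "y": -0.1665, "z": -0.108, "rx": 0, "ry": 0, "rz": 0}, {"jaw": 0.085, "x": 0.209, "y": -0.1665, "z": -0.108, "rx": 0, "ry": 0, "rz": 0}]'

```text
t: 16.13
position: [0.4866, 0.2229, 0.145]
ee_rot: [[0.002, 1.0, 0.0], [1.0, -0.002, -0.002], [-0.002, 0.0, -1.0]]
force: [-0.0, -0.4, 0.5]
grip_width: 0.0849
```

```bash
python3 - <<'E'
from h import *
goto([.4868,.2234,.019]);look("pics/w8.png",PO,38,(.4868,.2234))
E
```

```text
shift mm [  0.6644   0.122  126.0203] rotvec deg [ 0.0267  0.0867 -0.1326] at [0.4866 0.2229 0.145 ] t 16.1333 w 0.0849262434524946 F [-0.0494 -0.4361  0.4659]
```

View pics/w8.png

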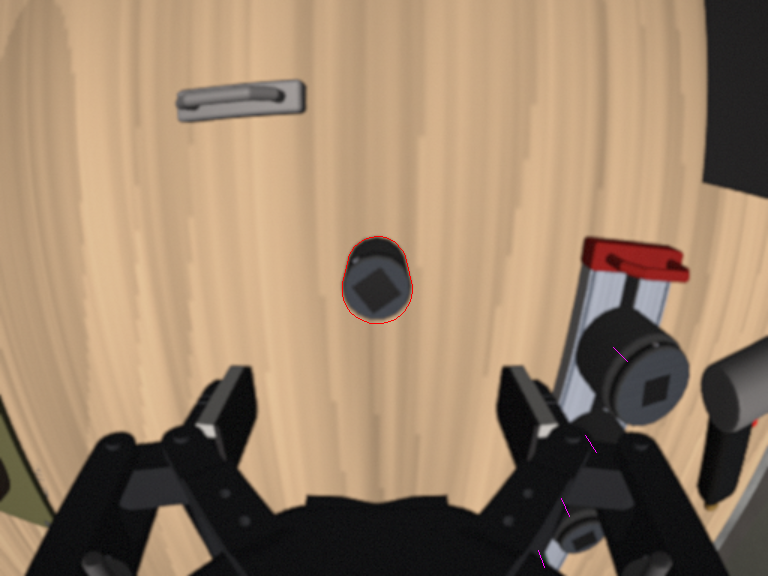

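Call:
move_arm --newtons 50 --targets '[{"jaw": 0.085, "x": 0.001, "y": 0, "z": 0.035, "rx": 0, "ry": 0, "rz": 0}, {"jaw": 0.085, "x": 0.001, "y": 0, "z": 0.07, "rx": 0, "ry": 0, "rz": 0}, {"jaw": 0.085, "x": 0.001, "y": 0, "z": 0.1, "rx": 0, "ry": 0, "rz": 0}, {"jaw": 0.085, "x": 0.001, "y": 0, "z": 0.118, "rx": 0, "ry": 0, "rz": 0}, {"jaw": 0.085, "x": 0.001, "y": 0, "z": 0.125, "rx": 0, "ry": 0, "rz": 0}, {"jaw": 0.085, "x": 0.001, "y": 0, "z": 0.125, "rx": 0, "ry": 0, "rz": 0}, {"jaw": 0.026, "x": 0.001, "y": 0, "z": 0.125, "rx": 0, "ry": 0, "rz": 0}, {"jaw": 0.026, "x": 0.001, "y": 0, "z": 0.125, "rx": 0, "ry": 0, "rz": 0}, {"jaw": 0.026, "x": 0.001, "y": 0, "z": 0.125, "rx": 0, "ry": 0, "rz": 0}, {"jaw": 0.026, "x": 0.001, "y": 0, "z": 0.125, "rx": 0, "ry": 0, "rz": 0}, {"jaw": 0.026, "x": 0.001, "y": 0, "z": 0.125, "rx": 0, "ry": 0, "rz": 0}, {"jaw": 0.026, "x": 0.001, "y": 0, "z": 0.125, "rx": 0, "ry": 0, "rz": 0}, {"jaw": 0.026, "x": 0.001, "y": 0, "z": 0.125, "rx": 0, "ry": 0, "rz": 0}, {"jaw": 0.026, "x": 0.001, "y": 0, "z": 0.125, "rx": 0, "ry": 0, "rz": 0}, {"jaw": 0.026, "x": 0.001, "y": 0, "z": 0.125, "rx": 0, "ry": 0, "rz": 0}, {"jaw": 0.026, "x": 0.001, "y": 0, "z": 0.125, "rx": 0, "ry": 0, "rz": 0}]'

```text
t: 17.52
position: [0.4866, 0.2254, 0.0217]
ee_rot: [[0.001, 1.0, 0.002], [1.0, -0.001, 0.001], [0.001, 0.002, -1.0]]
force: [-1.1, -0.6, 6.6]
grip_width: 0.0363
```

Call:
move_arm --targets '[{"jaw": 0.026, "x": 0, "y": 0, "z": -0.03, "rx": 0, "ry": 0, "rz": 0}, {"jaw": 0.026, "x": 0, "y": 0, "z": -0.06, "rx": 0, "ry": 0, "rz": 0}, {"jaw": 0.026, "x": 0, "y": 0, "z": -0.095, "rx": 0, "ry": 0, "rz": 0}, {"jaw": 0.026, "x": -0.017, "y": 0.01, "z": -0.115, "rx": 0, "ry": 0, "rz": 0}, {"jaw": 0.026, "x": -0.045, "y": 0.025, "z": -0.115, "rx": 0, "ry": 0, "rz": 0}, {"jaw": 0.026, "x": -0.08, "y": 0.045, "z": -0.115, "rx": 0, "ry": 0, "rz": 0}, {"jaw": 0.026, "x": -0.115, "y": 0.064, "z": -0.115, "rx": 0, "ry": 0, "rz": 0}, {"jaw": 0.026, "x": -0.15, "y": 0.084, "z": -0.115, "rx": 0, "ry": 0, "rz": 0}, {"jaw": 0.026, "x": -0.185, "y": 0.103, "z": -0.115, "rx": 0, "ry": 0, "rz": 0}, {"jaw": 0.026, "x": -0.22, "y": 0.123, "z": -0.115, "rx": 0, "ry": 0, "rz": 0}, {"jaw": 0.026, "x": -0.25, "y": 0.14, "z": -0.115, "rx": 0, "ry": 0, "rz": 0}, {"jaw": 0.026, "x": -0.275, "y": 0.153, "z": -0.115, "rx": 0, "ry": 0, "rz": 0}, {"jaw": 0.026, "x": -0.287, "y": 0.16, "z": -0.115, "rx": 0, "ry": 0, "rz": 0}, {"jaw": 0.026, "x": -0.287, "y": 0.16, "z": -0.115, "rx": 0, "ry": 0, "rz": 0}, {"jaw": 0.026, "x": -0.287, "y": 0.16, "z": -0.115, "rx": 0, "ry": 0, "rz": 0}, {"jaw": 0.026, "x": -0.287, "y": 0.16, "z": -0.115, "rx": 0, "ry": 0, "rz": 0}]'

```text
t: 18.85
position: [0.6447, -0.0603, 0.1353]
ee_rot: [[-0.001, 1.0, -0.001], [1.0, 0.001, 0.001], [0.001, -0.001, -1.0]]
force: [0.2, 0.0, -2.1]
grip_width: 0.0361
```

```bash
python3 - <<'E'
from h import *
goto([.647,-.063,.0377])
s=sense();look("pics/w9.png",PO,38,s["position"][:2]+np.array([.0,-.001]),s["position"][2]-.0217)
E
```

```text
shift mm [-2.7861  2.4066 97.6144] rotvec deg [-0.0602 -0.0735  0.0494] at [ 0.6447 -0.0603  0.1353] t 18.85 w 0.03606962418628497 F [ 0.194   0.0226 -2.1126]
```

View pics/w9.png

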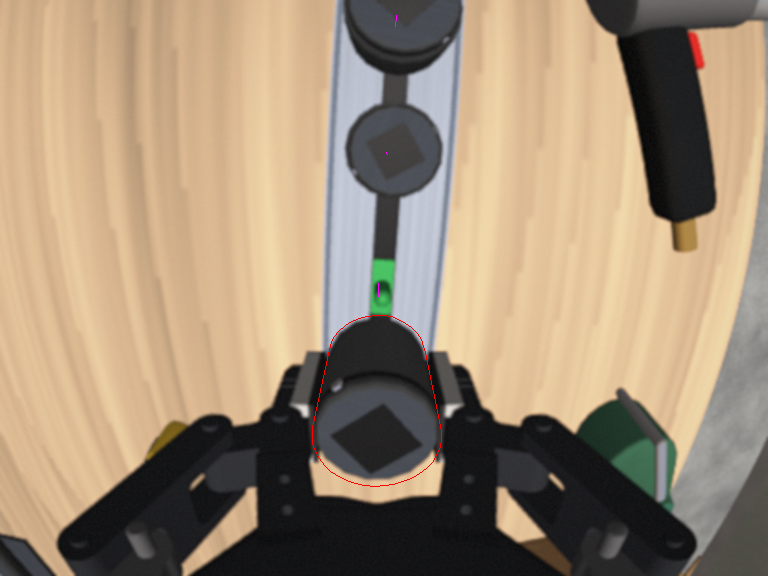

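```bash
python3 - <<'E'
from h import *
c=calibration("wrist")
print(proj("wrist",[[.6455,-.063,.016],[.6455,-.063,.038]],c)*1.5)
for uv,z in(((383,297),.037),((382,287),.017)): print(back("wrist",np.array(uv)/1.5,z,c)[:2])
E
```

```text
[[378.3595 283.898 ]
 [378.4541 296.9047]]
[ 0.648  -0.0634]
[ 0.6477 -0.0646]
```

Call:
move_arm --targets '[{"jaw": 0.026, "x": -0.002, "y": 0.002, "z": 0.03, "rx": 0, "ry": 0, "rz": 0}, {"jaw": 0.026, "x": -0.002, "y": 0.002, "z": 0.052, "rx": 0, "ry": 0, "rz": 0}, {"jaw": 0.026, "x": -0.002, "y": 0.002, "z": 0.07, "rx": 0, "ry": 0, "rz": 0}, {"jaw": 0.026, "x": -0.002, "y": 0.002, "z": 0.084, "rx": 0, "ry": 0, "rz": 0}, {"jaw": 0.026, "x": -0.002, "y": 0.002, "z": 0.093, "rx": 0, "ry": 0, "rz": 0}, {"jaw": 0.026, "x": -0.002, "y": 0.002, "z": 0.098, "rx": 0, "ry": 0, "rz": 0}, {"jaw": 0.026, "x": -0.002, "y": 0.002, "z": 0.098, "rx": 0, "ry": 0, "rz": 0}, {"jaw": 0.026, "x": -0.002, "y": 0.002, "z": 0.099, "rx": 0, "ry": 0, "rz": 0}, {"jaw": 0.026, "x": -0.002, "y": 0.002, "z": 0.099, "rx": 0, "ry": 0, "rz": 0}]'

```text
t: 19.65
position: [0.6482, -0.0629, 0.0378]
ee_rot: [[0.0, 1.0, 0.002], [1.0, -0.0, 0.001], [0.001, 0.002, -1.0]]
force: [-3.3, 1.2, 3.5]
grip_width: 0.0361
```

Seated (z 0.0378). Release, then retreat upward and back toward the base.

Call:
move_arm --targets '[{"jaw": 0.085, "x": 0, "y": 0, "z": 0, "rx": 0, "ry": 0, "rz": 0}, {"jaw": 0.085, "x": 0, "y": 0, "z": 0, "rx": 0, "ry": 0, "rz": 0}, {"jaw": 0.085, "x": 0, "y": 0, "z": 0, "rx": 0, "ry": 0, "rz": 0}, {"jaw": 0.085, "x": 0, "y": 0, "z": 0, "rx": 0, "ry": 0, "rz": 0}, {"jaw": 0.085, "x": 0, "y": 0, "z": 0, "rx": 0, "ry": 0, "rz": 0}, {"jaw": 0.085, "x": 0, "y": 0, "z": 0, "rx": 0, "ry": 0, "rz": 0}, {"jaw": 0.085, "x": 0, "y": 0, "z": -0.04, "rx": 0, "ry": 0, "rz": 0}, {"jaw": 0.085, "x": 0, "y": 0, "z": -0.08, "rx": 0, "ry": 0, "rz": 0}, {"jaw": 0.085, "x": 0, "y": 0, "z": -0.12, "rx": 0, "ry": 0, "rz": 0}, {"jaw": 0.085, "x": 0.04, "y": -0.07, "z": -0.22, "rx": 0, "ry": 0, "rz": 0}, {"jaw": 0.085, "x": 0.06, "y": -0.11, "z": -0.25, "rx": 0, "ry": 0, "rz": 0}, {"jaw": 0.085, "x": 0.09, "y": -0.13, "z": -0.25, "rx": 0, "ry": 0, "rz": 0}, {"jaw": 0.085, "x": 0.09, "y": -0.13, "z": -0.25, "rx": 0, "ry": 0, "rz": 0}, {"jaw": 0.085, "x": 0.09, "y": -0.13, "z": -0.25, "rx": 0, "ry": 0, "rz": 0}, {"jaw": 0.085, "x": 0.09, "y": -0.13, "z": -0.25, "rx": 0, "ry": 0, "rz": 0}, {"jaw": 0.085, "x": 0.09, "y": -0.13, "z": -0.25, "rx": 0, "ry": 0, "rz": 0}, {"jaw": 0.085, "x": 0.09, "y": -0.13, "z": -0.25, "rx": 0, "ry": 0, "rz": 0}, {"jaw": 0.085, "x": 0.09, "y": -0.13, "z": -0.25, "rx": 0, "ry": 0, "rz": 0}]'

```text
t: 21.15
position: [0.5181, 0.0249, 0.2854]
ee_rot: [[0.003, 1.0, -0.001], [1.0, -0.003, -0.001], [-0.001, -0.001, -1.0]]
force: [-0.6, 0.3, -0.1]
grip_width: 0.0847
```

```bash
python3 - <<'E'
from h import *
goto([.57,.03,.3])
Q=dict(zip((38,47,56,65),[(.648,-.0635),(.6515,.0145),(.6555,.0865),(.659,.1665)]))
def dr(n):
    c=calibration(n);o=np.ascontiguousarray(cv2.resize(capture(n),None,fx=3,fy=3,interpolation=cv2.INTER_CUBIC)[:,:,::-1])
    for k,p in Q.items(): cv2.polylines(o,[np.int32(sil(n,p,k,.016,c)*3)],1,(0,0,255))
    q=np.int32([cen(sil(n,p,k,.016,c)) for k,p in Q.items()])*3;x,y=q.mean(0).astype(int);return o[max(y-280,0):y+280,max(x-200,0):x+200]
a,b=dr("scene"),dr("wrist");h=min(len(a),len(b));cv2.imwrite("pics/f.png",np.hstack([a[:h],b[:h]]))
E
```

```text
shift mm [  5.2627  51.8871 -14.6778] rotvec deg [-0.0601  0.0449 -0.1645] at [0.5181 0.0249 0.2854] t 21.15 w 0.08470384370522273 F [-0.5706  0.3199 -0.1403]
```

View pics/f.png

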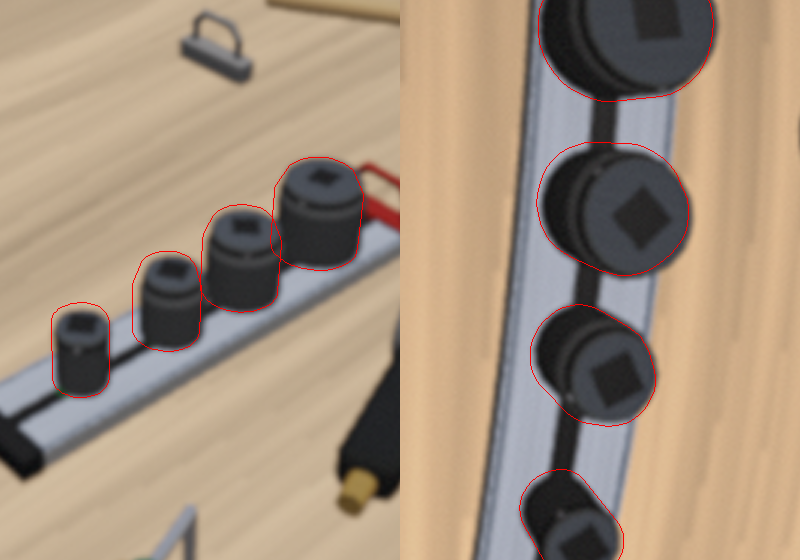

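All four stand upright and fully down in size order, 65 at the red end and 38 at the black end. Their outlines match the seated model within a few mm, and nothing is touched.

```bash
python3 -c "
from plant import env
print(env.finish_job())"
```

```text
the job is handed in; nothing more can be done
None
```

All four sockets are on the rail, and I handed the job in at about 21 s of robot time. From the black end to the red looped end they stand 38, 47, 56, 65 mm, on posts a to d. I lifted and placed each one once, and none needed mending.

**Seating:** for the 65, 56 and 38 mm sockets the wrist force showed the rail taking the weight, within 0.2 mm of the expected tool height. The 47 mm socket stopped about 0.3 mm high, with the gripper still carrying most of its weight, so it settled when released.

**Final pictures:** the scene and wrist views show all four upright. They match the model outlines for sockets fully down over their posts to within a few millimetres, and the gripper is well clear of everything.

**Problems and disagreements:**
- The first move call was refused and moved nothing. I took the cause to be rows with some values left out.
- My first top-view estimate of post d was about 12 mm off, and the wrist camera corrected it.
- The scene-camera positions for the sockets and posts differed from the top view by up to about 15 mm, so I used the top and wrist views instead.
- Post positions from the different sightings differed by up to about 8 mm along the rail (post a). I placed from the last close wrist look at each post for a, b and c. For d I relied on the earlier, higher wrist view.

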